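# Turn a cart wheel until its valve is at the top

## Robot

A 6-joint arm with a two-finger parallel gripper is mounted at the origin on the work surface. World frame = base frame: x ahead of the robot, y to its left, z up, the work surface at z = 0. Lengths are in m, angles in rad, forces in N, time in s.
With the tool pointing down it reaches from about 0.35 to 0.775 m from the base axis. Payload 7.3 kg.
Tool frame: the origin (TCP) lies midway between the tips of the shut fingers; the grasp point (between the pads) lies 19 mm behind it (arm.tcp_to_grasp is the distance from the TCP to the grasp point, in m); z points along the fingers, x is the direction in which the jaws open and shut, and the axes are right-handed (so a half turn about z gives the same grasp; the last joint's range is limited). The gripper opens to 92 mm and grips with 3 to 60 N. Pads are 19 mm wide; open, the fingers measure 130 mm over their backs; the gripper's body (75 mm by 190 mm) begins 47 mm behind the grasp point.
Start: joints at [1.081, 0.342, 1.524, -0, 1.275, -0.146], TCP at [0.177, 0.494, 0.191] pointing down, gripper open.
Joint ranges: [-2.53, 2.53], [-0.77, 2.02], [0.04, 2.7], [-1, 4.14], [0.28, 2.66], [-3.11, 3.11]. Speed limits (rad/s): [2.57, 2.57, 3.14, 3.14, 3.14, 3.14].

## Interface

Orientations are given as a rotation vector (axis times angle).
In Python, from station import read_state, eyes, sign_off, spotter, arm gives the robot as it stands.
- The arm moves only by the tool drive_tool, never from a script. Its argument "moves" is a list of rows, each a list of 2 entries, a list of its own where there are three numbers: the shift along the tool's x, y, z in units of 30 mm (1.0 is 30 mm), then the turn, a rotation vector about the tool's x, y, z in units of 10 degrees (1.0 is 10 degrees). A call has exactly 10 rows; each row is the pose to reach, as a shift and turn from the pose measured when the call began, along the tool's axes at that moment; what a row does not reach only later rows make up. A row lasts 1/8 s, in which the tool goes at most 62.5 mm and 10.7 degrees, less where a joint would pass 70% of its speed; a pose out of reach is approached as far as the arm can. A call with a gripper value outside its range is refused whole. "gripper" is the finger opening in mm, from 0 to 91.8, set as the call begins (left out, the last holds). The fingers move at their own pace and stop on an object; the grip force is fixed at half the most. Time passes only in rows, so rows that repeat a pose let the fingers close, or fill a call up. It gives the time, the measured TCP pose, the force and the opening at its end, in the units of the state.
- read_state(): the state, without advancing time (a new reading comes with each control period).
- eyes.read_camera(name): name is "scene" or "top"; returns a dict with "frame" (480x640x3 uint8, red, green, blue), "mtx" (3x3 intrinsics, pixels), "world_to_cam" (4x4, takes a point from world to camera coordinates). Camera axes: x right, y down, z forward; pixel columns grow to the right and rows downward; lengths in m; the calibration is good to about 2 mm. A picture is of the moment at which its call begins. There is no depth.
- sign_off(): hands the job in, once; it reports no verdict.
Trained networks look in the newest picture that a camera, given by its name, has taken for a name from the list of things; names that differ only in an ending like _2 or _b are one class to them, and where a whole thing is asked for, a point or a joint stands for the part that bears it (a point fixed in the world has none). Each returns a list of dicts, best first, with "score" (0 to 1); they miss things now and then, are a little off and sometimes report something else, mostly with a low value. They report only what shows in the picture. A call takes as long as a camera call.
- spotter.boxes_of(camera, name): "location" ([x, y, z] in m, in world coordinates, good to about 4 mm: the middle of the surface that is visible of it).
- spotter.masks_of(camera, name): "region" (480x640 bool, what is visible of it).
- spotter.tip_of(camera, name): "location" ([x, y, z] in m, in world coordinates, good to about 4 mm: a listed point, or the origin of a listed thing).
The state is a dict: "t": time; "joint_positions": joint angles; "dq": joint speeds; "effort": joint torques, N m; "tool_pos": TCP position; "tcp_rot": TCP orientation; "contact_force": force on the tool from outside, world axes, zero at the start; "wrist_torque": the same for the moment, N m; "grip_width": finger opening in m.
Only numpy, scipy, OpenCV 4.12 (cv2) and the standard library are available. Lean on these libraries where they do the work, as an engineer would, in place of code of your own. Each camera call takes 0.05 s, during which the arm holds its last target.

## Task

The cart's spoked wheel lies tilted on its stand and has to be pumped up. With the fingertips, push its spokes one after another to turn the wheel until the valve stem is at the very top (the highest place of the tilted wheel, on the side towards the robot), leave it standing still there and take the hand away. Only push: do not grip or force the spokes, do not push on the tyre or the valve, and leave the cup, bottle, spanner and gauge where they are.

Things in the scene. Friction and masses are not known exactly. Their poses are not given: they have to be found in the camera images.
- stand: Fixed grey stand; origin on the work surface under the hub, z up, x roughly towards the robot. It carries the wheel leaning towards the robot, its front facing away and up: the wheel's plane holds the stand's y axis and the up-slope direction (0.866, 0, 0.5), 30 degrees above level; front normal (axle): (-0.5, 0, 0.866). Base: flat bars 12 mm high, 410 mm wide, reaching 180 mm from the hub towards the robot.
- hub (a point): Hub centre, in the wheel's plane, 150 mm above the stand's origin. The steel hub is 48 mm across and reaches 25 mm above and below the plane. Under it a 20 mm strut slopes from the axle's lower end (45 mm below the plane) to the base 120 mm nearer the robot; between the spokes it is otherwise open right through. The top of the tilted tyre is 83 mm higher than the hub centre.
- bar (a point): Middle of the stand's level front bar, 12 mm thick, parallel to the stand's y, 34 mm off the front of the wheel's plane at the hub; it ends 180 mm to either side on legs down to the base. Axle nut here, 22 mm across, top 51 mm off the plane. The bar bounds each push: a finger between the spokes works in the upper or the lower half of the face, then is lifted out and put in behind another spoke.
- wheel (a joint): Wheel angle, rad. 0 or any multiple of 2 pi: valve at the very top, straight up-slope from the hub; grows counter-clockwise seen from the front (from above), so at +1.57 the valve is on the stand's +y side. No end stops. The bearing drags (0.16 N m, 2 to 3 N at mid-spoke): the wheel stays where it is left and hardly coasts.
- spokes: Five straight steel spokes, round bars 10 mm thick, lying in the wheel's plane from the hub (radius 24 mm) to the rim (inner radius 110 mm). Origin at the hub centre, turning with the wheel: its x axis points to the valve, z along the front normal. Seen from the hub the spokes stand at 36, 108, 180, 252 and 324 degrees from the valve.
- tyre: Black rubber tyre with its steel rim, turning with the wheel: outer diameter 300 mm, 34 mm thick (17 mm above and below the plane), rim inner radius 110 mm. Origin at the hub centre.
- valve: Valve stem, 11 mm thick black rubber with an 8 mm brass end, in the wheel's plane, on the inside of the rim, midway between two spokes and pointing at the hub; reaches in to 82 mm from the hub centre. Origin at the hub centre, x axis towards the valve.
- valve_tip (a point): Inner end of the valve stem, 82 mm from the hub centre.
- cup: Loose steel cup with paper cones, 82 mm across, 135 mm high, at the robot's right of the stand; origin under its centre. Bystander.
- sauce: Loose dark bottle, 60 mm across, 160 mm high, at the robot's left of the stand; origin under its centre. Bystander.
- spanner: Loose spanner, 170 mm long, lying at the robot's left of the stand; origin under its middle. Bystander.
- gauge: Loose round pressure gauge, 56 mm across, 24 mm high, lying at the robot's right of the stand, further off than the cup; origin under its centre. Bystander.

How it is judged:
On the way:
1. the fingers push on a spoke (contact force between the fingers and spokes above 0.5 N), for 0.05 s.
At the end, for the whole second after the job is handed in: The valve is at the top of the wheel within 7 degrees (its inner end within 10 mm sideways of straight up-slope from the hub) and the wheel is at rest (x of valve_tip in the frame of stand above 0.04 m and y of valve_tip in the frame of stand between -0.0102 and 0.0102 m and velocity of joint wheel between -0.03 and 0.03 rad/s); the robot touches nothing.
It fails at once if the spokes are gripped or forced (more than 30 N) (contact force between the fingers and spokes above 30 N).
It fails at once if the tyre is pushed (more than 5 N) (contact force between any of the fingers, the arm and tyre above 5 N).
It fails at once if the valve is pushed (more than 2 N) (contact force between any of the fingers, the arm and valve above 2 N).
It fails at once if the cup, bottle, spanner or gauge is moved or lifted (more than 20 mm) (distance of any of cup, sauce, spanner, gauge from where it was at the start of the episode above 0.02 m).
It also fails if it takes over 64 s, if anything falls off the work surface, if the arm or the gripper's body presses on something with over 40 N, if the wrist force passes 120 N, or if a joint passes its speed limit or range.

## Working session

There is one attempt and no reset: what is moved stays moved. The work goes in short steps, Python scripts to look and compute and a tool call to move; the robot and the scene stay as the last step left them, time stands still between calls to the robot, and variables do not carry over. Pictures are saved under pics/ and viewed, and the job is handed in when it is done.

Besides the shell and the picture viewer there is one more tool, called after "Emit:" in YAML: its name, and indented under it one key for each argument. drive_tool: Moves the arm, as the interface text tells. Its arguments: {"type":"object","properties":{"moves":{"type":"array"},"gripper":{"type":"number"}},"required":["moves"]}

```bash
ls; mkdir -p pics; python3 - <<'E'
from station import read_state, eyes, spotter, arm
import cv2
print(read_state()); print([a for a in dir(arm) if a[0]!='_'])
for c in ("scene","top"):
    d=eyes.read_camera(c); cv2.imwrite(f"pics/{c}0.png",d["frame"][:,:,::-1]); print(d["mtx"],d["world_to_cam"])
    for n in("stand","hub","bar","valve_tip","wheel","cup","sauce","spanner","gauge"):
        try: print(c,n,[(round(r["score"],2),[round(float(x),4) for x in r["location"]]) for r in spotter.tip_of(c,n)[:2]])
        except Exception as e: print(n,e)
E
```

```text
pics
{'t': 0.0, 'joint_positions': array([ 1.08099787e+00,  3.42677542e-01,  1.52503634e+00, -8.08983329e-06,
        1.27540366e+00, -1.45968192e-01]), 'dq': array([ 0.00051484,  0.00054231,  0.00053023, -0.00179203,  0.0002658 ,
       -0.00244066]), 'effort': array([-2.57998554e-04, -4.31251216e+01, -2.44212878e+01,  7.19343591e-02,
        5.59485366e-02, -1.47215346e-04]), 'tool_pos': array([0.17671627, 0.49386238, 0.19016172]), 'tcp_rot': array([ 2.56814584e+00,  1.80827707e+00, -2.13230748e-03]), 'contact_force': array([-0.52494259, -0.04133327,  0.22558701]), 'wrist_torque': array([ 0.00417457, -0.04330765, -0.00700854]), 'grip_width': 0.09159348671009632}
['MotionError', 'tcp_to_grasp']
[[499.59249402   0.         309.20518848]
 [  0.         499.59249402 231.31991121]
 [  0.           0.           1.        ]] [[ 0.81818408  0.57462196  0.01960655 -0.4855513 ]
 [ 0.34866459 -0.46875879 -0.81160224 -0.10891847]
 [-0.45717373  0.67087614 -0.58388131  1.27923037]
 [ 0.          0.          0.          1.        ]]
scene stand [(0.83, [0.5612, 0.0556, -0.0025])]
scene hub [(0.6
[... 564 characters left out ...]
 ]] [[-0.01677918 -0.99982454 -0.00832733  0.02277226]
 [-0.98449815  0.01797511 -0.17447146  0.59393237]
 [ 0.17459053  0.00527075 -0.98462702  1.21247053]
 [ 0.          0.          0.          1.        ]]
top stand [(0.74, [0.5564, 0.0541, 0.0008]), (0.72, [0.5767, 0.0558, 0.1802])]
top hub [(0.87, [0.5596, 0.0552, 0.1508])]
top bar []
top valve_tip [(0.46, [0.673, -0.1865, -0.0005]), (0.41, [0.6299, 0.0422, 0.109])]
wheel it knows: bar, cup, gauge, hub, sauce, spanner, spokes, stand, tyre, valve, valve_tip
top cup [(0.66, [0.5142, -0.2163, -0.0019])]
top sauce [(0.98, [0.4433, 0.2983, -0.0009])]
top spanner [(0.78, [0.6382, 0.3139, 0.0013])]
top gauge [(0.57, [0.6747, -0.186, -0.0009])]
```

View pics/scene0.png

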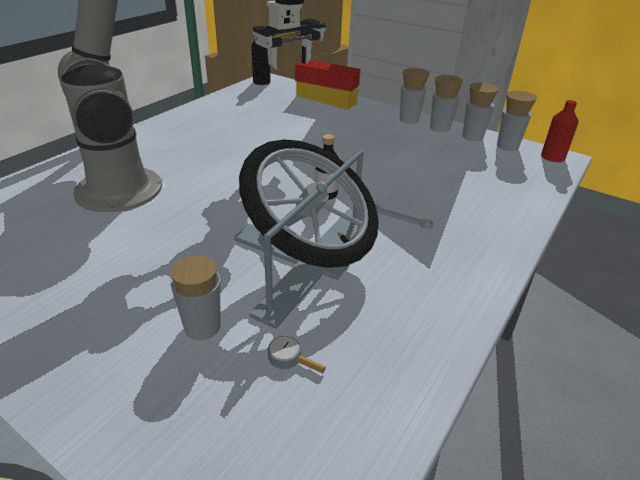

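View pics/top0.png

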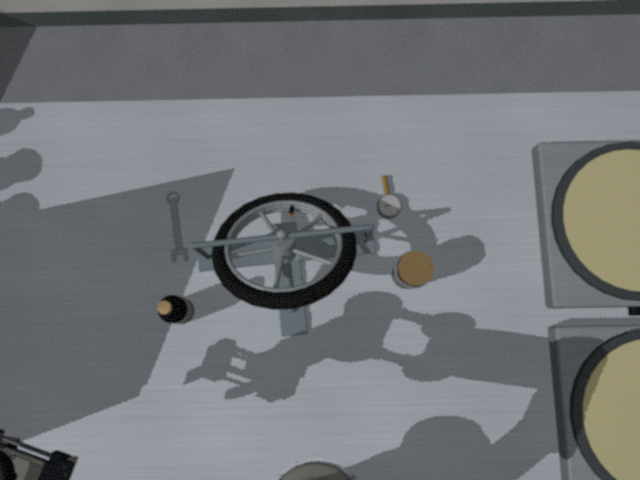

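```bash
cat > h.py <<'E'
import numpy as np, cv2
from station import read_state, eyes, spotter
from scipy.spatial.transform import Rotation as R
def frame(hub,yaw):
    S=R.from_euler('z',np.pi+yaw).as_matrix()
    u=S@[.866,0,.5]; n=S@[-.5,0,.866]; y=S@[0,1,0]
    return u,y,n   # upslope, stand y, normal ; angle grows u->y
def proj(d,P):
    P=np.atleast_2d(P); c=P@d["world_to_cam"][:3,:3].T+d["world_to_cam"][:3,3]
    p=c@d["mtx"].T; return p[:,:2]/p[:,2:]
def plane_pt(d,px,hub,n,off=0):
    Rm=d["world_to_cam"][:3,:3];t=d["world_to_cam"][:3,3]
    o=-Rm.T@t; r=Rm.T@np.linalg.inv(d["mtx"])@[px[0],px[1],1]
    s=((hub+off*n-o)@n)/(r@n); return o+s*r
def overlay(d,hub,yaw,th,fn,crop=None):
    u,y,n=frame(hub,yaw); im=d["frame"][:,:,::-1].copy(); k=3
    x0,y0,x1,y1=crop; im=cv2.resize(im[y0:y1,x0:x1],None,fx=k,fy=k,interpolation=cv2.INTER_CUBIC)
    f=lambda P:[tuple(int(round(v)) for v in (q-[x0,y0])*k+1) for q in proj(d,P)]
    pt=lambda r,a,o=0:hub+r*(np.cos(a)*u+np.sin(a)*y)+o*n
    A=np.linspace(0,2*np.pi,60)
    for r,o in((.11,0),(.15,0)): cv2.polylines(im,[np.array(f([pt(r,a,o) for a in A]))],True,(0,255,0),1)
    for s in np.radians([36,108,180,252,324]):
        p=f([pt(.024,th+s),pt(.11,th+s)]); cv2.line(im,*p,(0,0,255),1)
    p=f([pt(.082,th),pt(.11,th)]); cv2.line(im,*p,(255,0,255),1)
    p=f([hub+.034*n-.18*y,hub+.034*n+.18*y]); cv2.line(im,*p,(255,255,0),1)
    cv2.imwrite(fn,im)
E
python3 - <<'E'
from h import *
from scipy.optimize import least_squares
D={c:eyes.read_camera(c) for c in("scene","top")}
M={c:spotter.masks_of(c,"tyre")[0]["region"].astype(np.uint8) for c in D}
obs={}
for c in D:
    cs,_=cv2.findContours(M[c],cv2.RETR_EXTERNAL,cv2.CHAIN_APPROX_NONE)
    k=max(cs,key=cv2.contourArea); e=cv2.fitEllipse(k); obs[c]=k[:,0].astype(float); print(c,e,M[c].sum())
for c in D:
    im=D[c]["frame"][:,:,::-1].copy(); im[M[c]>0]=im[M[c]>0]//2+np.array([0,0,120],np.uint8); cv2.imwrite(f"pics/m_{c}.png",im)
    v=spotter.masks_of(c,"valve"); 
    for r in v[:2]: 
        yy,xx=np.nonzero(r["region"]); print(c,"valve",r["score"],xx.mean(),yy.mean(),len(xx))
hub=np.array([.560,.0535,.150])
# yaw from bar ends in top
for px in((195,245),(372,230)):
    d=D["top"]; Rm=d["world_to_cam"][:3,:3];o=-Rm.T@d["world_to_cam"][:3,3]; r=Rm.T@np.linalg.inv(d["mtx"])@[px[0],px[1],1]
    s=(.179-o[2])/r[2]; print(o+s*r)
E
```

```text
scene ((326.65283203125, 220.04788208007812), (91.7927474975586, 100.71058654785156), 69.45526123046875) 7114
top ((284.5530700683594, 256.9631042480469), (95.70759582519531, 132.76165771484375), 82.70415496826172) 6671
top valve 0.46 291.1041666666667 210.16666666666666 48
[0.56045949 0.23187748 0.179     ]
[ 0.58462559 -0.12492383  0.179     ]
```

```bash
python3 - <<'E'
from h import *
D={c:eyes.read_camera(c) for c in("scene","top")}
hub=np.array([.558,.0525,.150]);yaw=.068
u,y,n=frame(hub,yaw); d=D["top"]
p=plane_pt(d,(291.1,210.2),hub,n)-hub; print("valve",p@u,p@y,np.degrees(np.arctan2(p@y,p@u)))
th=np.arctan2(p@y,p@u)
overlay(D["top"],hub,yaw,th,"pics/ov_top.png",(170,150,400,340))
overlay(D["scene"],hub,yaw,th,"pics/ov_sc.png",(200,110,420,330))
E
```

```text
valve -0.10120591220031387 0.018584295169899324 169.59477826336135
```

View pics/ov_top.png

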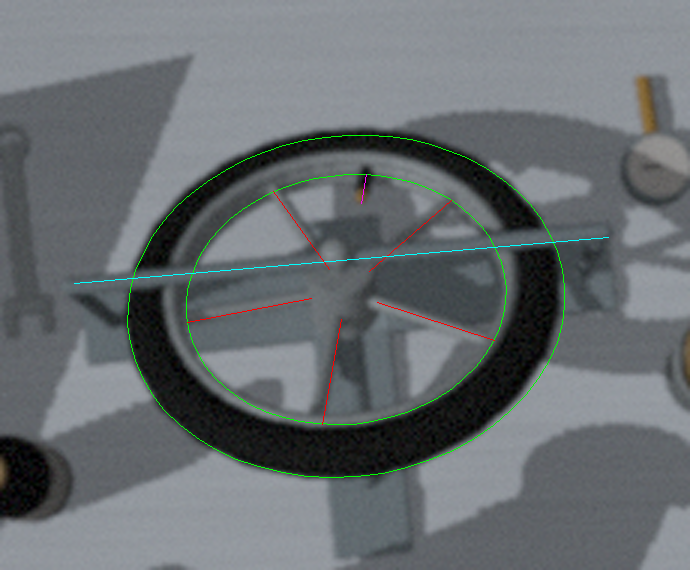

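View pics/ov_sc.png

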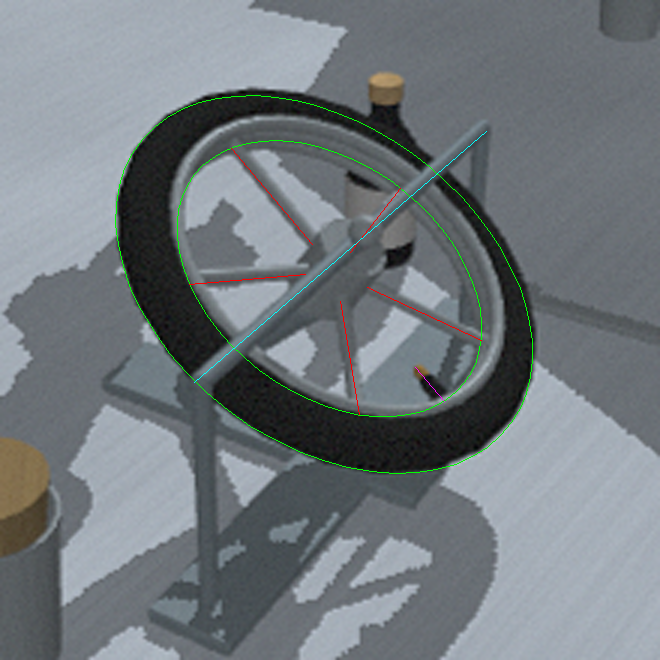

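```bash
cat >> h.py <<'E'
HUB=np.array([.558,.0525,.150]);YAW=.068
U,Y,N=frame(HUB,YAW)
S=R.from_euler('z',np.pi+YAW).as_matrix()
ZT=S@[np.sin(np.radians(15)),0,-np.cos(np.radians(15))]
XT=-Y; RT=np.column_stack([XT,np.cross(ZT,XT),ZT])
def tgt(u,y,d): return HUB+(u*U+y*Y)/1000+d/1000*ZT
def rows(pts):   # pts: (u,y,d) mm or ('w',x,y,z)
    s=read_state(); R0=R.from_rotvec(s["tcp_rot"]); 
    rv=(R0.inv()*R.from_matrix(RT)).as_rotvec()
    print("t",s["t"],"F",s["contact_force"].round(2),"rot",(np.degrees(rv)/10).round(3))
    q=s["tool_pos"]-HUB; # inverse
    A=np.column_stack([U,Y,ZT]); print("now u,y,d mm",(np.linalg.solve(A,q)*1000).round(1))
    for p in pts:
        P=np.array(p[1:]) if p[0]=='w' else tgt(*p)
        print(p,(R0.inv().apply(P-s["tool_pos"])/.03).round(3).tolist())
def theta(fn=None):
    d=eyes.read_camera("top"); out=[]
    for r in spotter.masks_of("top","valve")[:3]:
        yy,xx=np.nonzero(r["region"]); p=plane_pt(d,(xx.mean(),yy.mean()),HUB,N)-HUB
        print("valve mask",round(r["score"],2),len(xx),"r",np.hypot(p@U,p@Y).round(3),"th",np.degrees(np.arctan2(p@Y,p@U)).round(1))
    for c in("top","scene"):
        if c=="scene": ds=eyes.read_camera(c)
        for r in spotter.tip_of(c,"valve_tip")[:2]:
            p=np.array(r["location"])-HUB; print(c,"tip",round(r["score"],2),"u,y,n",(p@U*1000).round(),(p@Y*1000).round(),(p@N*1000).round(),"th",np.degrees(np.arctan2(p@Y,p@U)).round(1))
    return d,ds
E
python3 - <<'E'
from h import *
rows([('w',.177,.494,.34),('w',.3,.3,.36),tgt(63,31,-110).tolist() and (63,31,-110),(63,31,-60)])
E
```

```text
t 1.3 F [-0.84 -0.15  0.69] rot [ 1.479 -0.309 -2.346]
now u,y,d mm [ 361.1 -466.7  144.6]
('w', 0.177, 0.494, 0.34) [-0.009, 0.005, -4.972]
('w', 0.3, 0.3, 0.36) [-4.715, 6.045, -5.639]
(63, 31, -110) [-10.879, 16.539, -3.231]
(63, 31, -60) [-11.052, 16.144, -1.621]
```

Emit:
drive_tool:
  moves:
    - [[0,0,-1.7],[0,0,0]]
    - [[0,0,-3.4],[0,0,0]]
    - [[0,0,-5],[0,0,0]]
    - [[-0.8,1.1,-5.5],[0.2,0,-0.3]]
    - [[-1.9,2.7,-5.5],[0.4,-0.1,-0.7]]
    - [[-3,4.3,-5.5],[0.6,-0.1,-1]]
    - [[-4.1,5.9,-5.5],[0.8,-0.2,-1.4]]
    - [[-5.2,7.5,-5.5],[1,-0.2,-1.7]]
    - [[-6.2,9.1,-5.5],[1.2,-0.25,-2]]
    - [[-7.2,10.6,-5.5],[1.48,-0.31,-2.35]]
  gripper: 0

```text
t: 2.55
tool_pos: [0.4044, 0.1821, 0.3562]
tcp_rot: [-2.01, -2.157, 0.284]
contact_force: [1.0, 0.7, 0.8]
grip_width: 0.0007
```

```bash
python3 - <<'E'
from h import *
rows([(63,31,-110),(63,31,-70),(63,31,-30),(63,31,14)])
E
```

```text
t 2.55 F [1.02 0.68 0.77] rot [-0.004 -0.002  0.014]
now u,y,d mm [ 199.7 -139.7 -110.1]
(63, 31, -110) [-5.7, 4.389, 1.177]
(63, 31, -70) [-5.701, 4.39, 2.511]
(63, 31, -30) [-5.701, 4.391, 3.844]
(63, 31, 14) [-5.702, 4.392, 5.311]
```

Emit:
drive_tool:
  moves:
    - [[-1.2,0.9,0],[0,0,0]]
    - [[-2.4,1.8,0],[0,0,0]]
    - [[-3.6,2.7,0],[0,0,0]]
    - [[-4.8,3.7,0.5],[0,0,0]]
    - [[-5.7,4.4,1.2],[0,0,0]]
    - [[-5.7,4.4,1.9],[0,0,0]]
    - [[-5.7,4.4,2.5],[0,0,0]]
    - [[-5.7,4.4,3],[0,0,0]]
    - [[-5.7,4.4,3],[0,0,0]]
    - [[-5.7,4.4,3],[0,0,0]]

```text
t: 3.8
tool_pos: [0.5207, 0.0189, 0.2355]
tcp_rot: [-2.011, -2.158, 0.283]
contact_force: [0.0, -0.4, 0.2]
grip_width: 0.0004
```

```bash
python3 - <<'E'
from h import *
d,ds=theta()
th=np.radians(169.6)
overlay(d,HUB,YAW,th,"pics/a_top.png",(170,150,400,340))
overlay(ds,HUB,YAW,th,"pics/a_sc.png",(200,110,420,330))
rows([(63,31,14)])
E
```

```text
top tip 0.62 u,y,n -158.0 -254.0 -78.0 th -121.9
scene tip 0.63 u,y,n -82.0 16.0 1.0 th 169.2
t 4.05 F [ 0.88  0.9  -0.59] rot [ 0.001 -0.001  0.014]
now u,y,d mm [ 62.5  31.  -55.9]
(63, 31, 14) [-0.001, -0.015, 2.327]
```

View pics/a_sc.png

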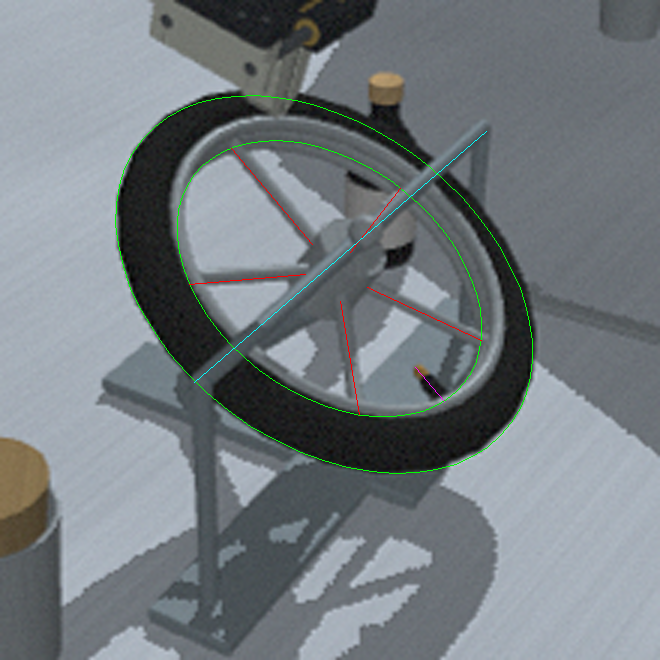

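View pics/a_top.png

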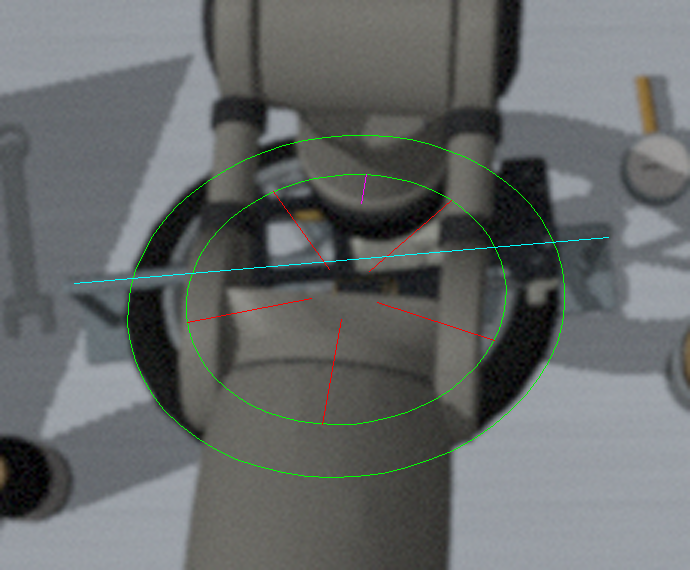

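Emit:
drive_tool:
  moves:
    - [[0,0,0.6],[0,0,0]]
    - [[0,0,1.1],[0,0,0]]
    - [[0,0,1.4],[0,0,0]]
    - [[0,0,1.7],[0,0,0]]
    - [[0,0,1.9],[0,0,0]]
    - [[0,0,2.1],[0,0,0]]
    - [[0,0,2.25],[0,0,0]]
    - [[0,0,2.35],[0,0,0]]
    - [[0,0,2.35],[0,0,0]]
    - [[0,0,2.35],[0,0,0]]

```text
t: 5.3
tool_pos: [0.5025, 0.0177, 0.1674]
tcp_rot: [-2.011, -2.158, 0.283]
contact_force: [-0.3, 0.4, 0.8]
grip_width: 0.0006
```

```bash
python3 - <<'E'
from h import *
rows([(63,24,16),(64,18,16),(66,10,16),(67,2,16),(68,-6,16),(66,-16,16),(63,-26,16),(59,-36,16),(54,-44,16),(48,-51,16),(41,-57,16),(34,-62,16),(27,-67,16),(19,-70,16),(12,-72,16)])
d=eyes.read_camera("scene"); overlay(d,HUB,YAW,np.radians(169.6),"pics/b_sc.png",(200,110,420,330))
E
```

```text
t 5.3 F [-0.26  0.44  0.81] rot [ 0.003 -0.001  0.014]
now u,y,d mm [62.4 31.  14.4]
(63, 24, 16) [0.233, -0.018, 0.05]
(64, 18, 16) [0.433, -0.05, 0.041]
(66, 10, 16) [0.7, -0.113, 0.024]
(67, 2, 16) [0.966, -0.145, 0.016]
(68, -6, 16) [1.233, -0.177, 0.007]
(66, -16, 16) [1.566, -0.111, 0.024]
(63, -26, 16) [1.899, -0.014, 0.05]
(59, -36, 16) [2.232, 0.116, 0.085]
(54, -44, 16) [2.499, 0.277, 0.128]
(48, -51, 16) [2.732, 0.471, 0.18]
(41, -57, 16) [2.931, 0.697, 0.241]
(34, -62, 16) [3.097, 0.922, 0.301]
(27, -67, 16) [3.263, 1.148, 0.362]
(19, -70, 16) [3.363, 1.406, 0.431]
(12, -72, 16) [3.429, 1.631, 0.491]
```

View pics/b_sc.png

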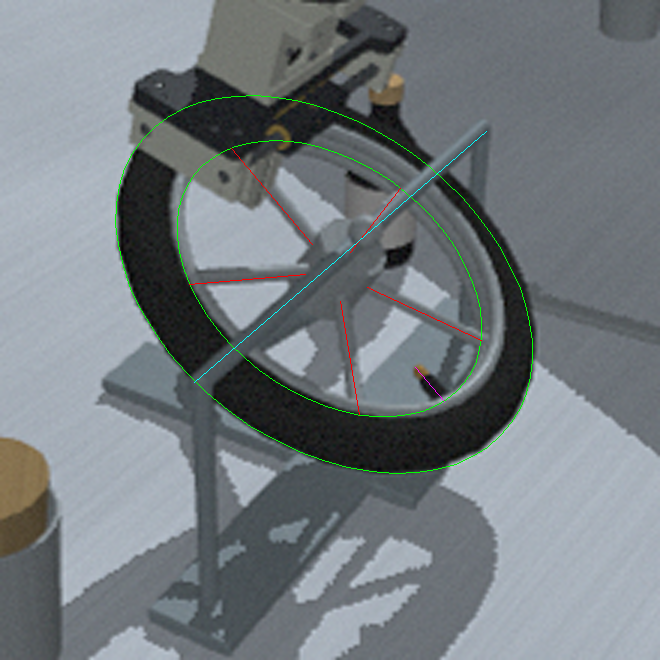

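Emit:
drive_tool:
  moves:
    - [[0.2,0,0.05],[0,0,0]]
    - [[0.4,0,0.05],[0,0,0]]
    - [[0.6,-0.05,0.05],[0,0,0]]
    - [[0.8,-0.05,0.04],[0,0,0]]
    - [[1,-0.05,0.04],[0,0,0]]
    - [[1.2,-0.05,0.04],[0,0,0]]
    - [[1.4,-0.05,0.04],[0,0,0]]
    - [[1.6,-0.03,0.04],[0,0,0]]
    - [[1.8,0,0.05],[0,0,0]]
    - [[2,0.05,0.06],[0,0,0]]

```text
t: 6.6
tool_pos: [0.4993, 0.078, 0.1652]
tcp_rot: [-2.011, -2.158, 0.283]
contact_force: [-0.1, -0.5, 0.2]
grip_width: 0.0004
```

```bash
python3 - <<'E'
from h import *
rows([(59,-36,16),(54,-44,16),(48,-51,16),(41,-57,16),(34,-62,16),(27,-67,16),(19,-70,16),(12,-72,16)])
d=eyes.read_camera("scene"); overlay(d,HUB,YAW,np.radians(150),"pics/c_sc.png",(200,110,420,330))
print([(r["score"],r["location"]) for r in spotter.tip_of("scene","valve_tip")])
E
```

```text
t 6.6 F [-0.11 -0.45  0.24] rot [ 0.004 -0.001  0.014]
now u,y,d mm [ 60.9 -29.4  15.8]
(59, -36, 16) [0.22, 0.063, 0.024]
(54, -44, 16) [0.486, 0.224, 0.067]
(48, -51, 16) [0.719, 0.418, 0.119]
(41, -57, 16) [0.918, 0.644, 0.18]
(34, -62, 16) [1.084, 0.87, 0.24]
(27, -67, 16) [1.25, 1.095, 0.301]
(19, -70, 16) [1.35, 1.353, 0.37]
(12, -72, 16) [1.416, 1.579, 0.431]
[(0.71, [0.5562, 0.0547, -0.0038]), (0.4, [0.6282, 0.0438, 0.1096])]
```

View pics/c_sc.png

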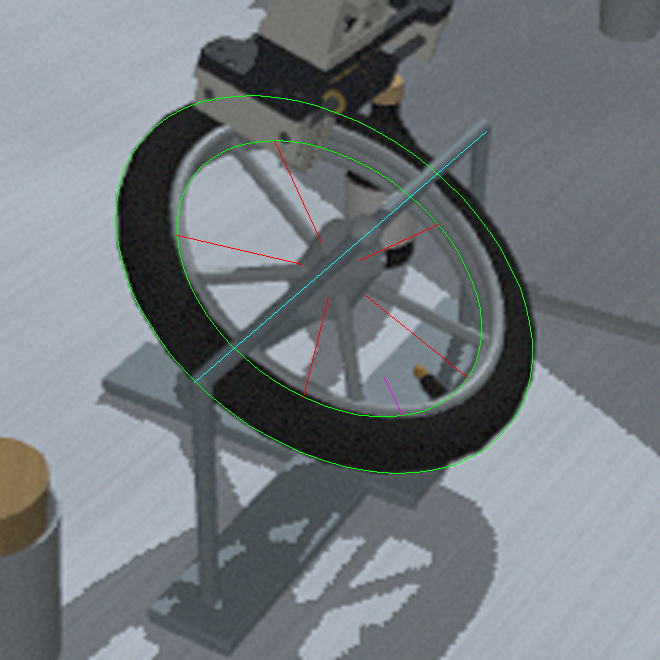

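```bash
python3 - <<'E'
from h import *
d=eyes.read_camera("scene"); s=read_state()
u,y,n=U,Y,N
f=lambda P:((proj(d,P)[0]-[200,110])*3).round()
print("tcp",f(s["tool_pos"]), "plane pt",f(tgt(60.9,-29.4,0)),"tip+40",f(tgt(60.9,-29.4,-40)))
for a in (169.6+180-360,169.6+252-360): 
    a=np.radians(a); print(np.degrees(a),f(HUB+.024*(np.cos(a)*u+np.sin(a)*y)),f(HUB+.11*(np.cos(a)*u+np.sin(a)*y)))
im=cv2.resize(d["frame"][110:240,200:360,::-1],None,fx=5,fy=5,interpolation=cv2.INTER_CUBIC)
p=proj(d,s["tool_pos"])[0]; q=((p-[200,110])*5).astype(int); cv2.circle(im,tuple(int(v) for v in q),4,(0,0,255),1); cv2.imwrite("pics/d.png",im)
E
```

```text
tcp [284. 207.] plane pt [290. 189.] tip+40 [304. 140.]
-10.399999999999977 [311. 243.] [230. 147.]
61.60000000000002 [304. 273.] [188. 283.]
```

View pics/d.png

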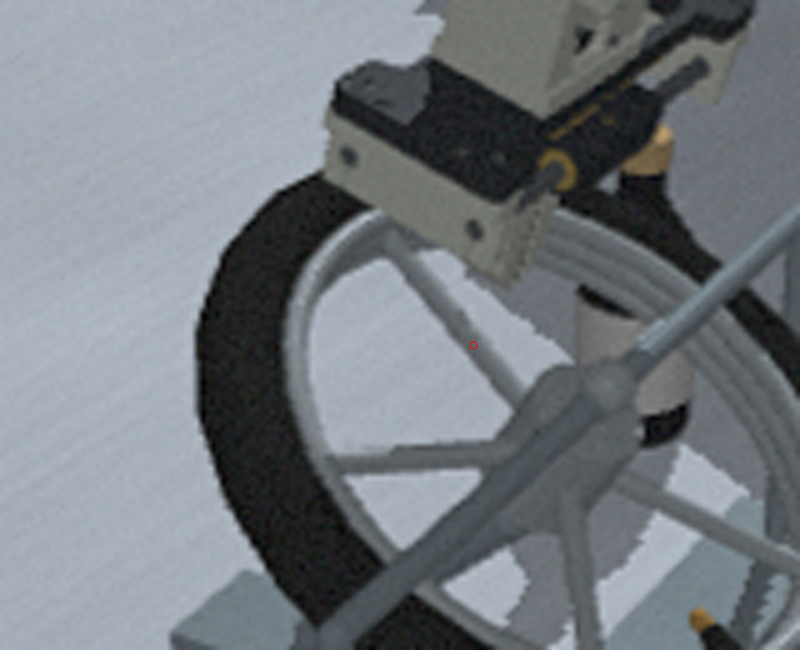

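```bash
python3 - <<'E'
from h import *
im=cv2.imread("pics/scene0.png"); d=eyes.read_camera("scene")
p=proj(d,[.1767,.4939,.1902])[0]; print(p)
z=cv2.resize(im[0:110,220:360],None,fx=5,fy=5,interpolation=cv2.INTER_CUBIC)
for dz in(0,.019,.066): 
    q=(proj(d,[.1767,.4939,.1902+dz])[0]-[220,0])*5; cv2.circle(z,tuple(int(v) for v in q),4,(0,0,255),1)
cv2.imwrite("pics/e.png",z)
cv2.imwrite("pics/f.png",cv2.resize(d["frame"][20:200,210:390,::-1],None,fx=3.3,fy=3.3,interpolation=cv2.INTER_CUBIC))
E
```

```text
[290.3857825   78.77493758]
```

View pics/e.png

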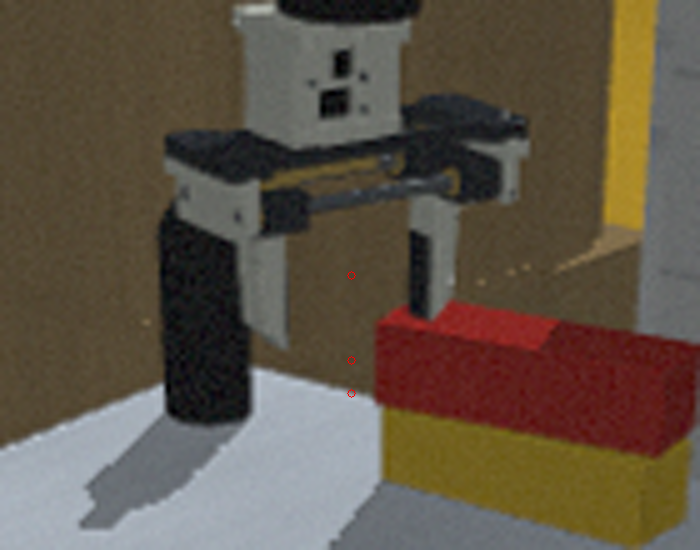

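View pics/f.png

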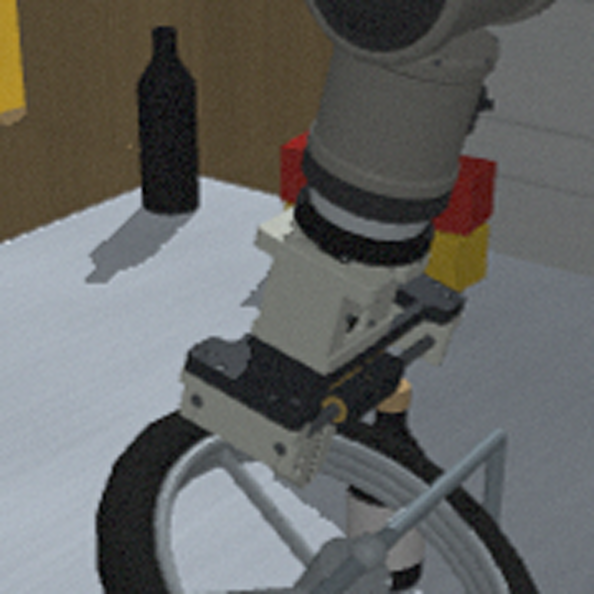

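```bash
python3 - <<'E'
from h import *
d=eyes.read_camera("scene"); s=read_state(); print(s["tool_pos"],s["joint_positions"],s["grip_width"])
Rm=R.from_rotvec(s["tcp_rot"]).as_matrix()
x0,y0,k=210,20,3.3
im=cv2.resize(d["frame"][y0:200,x0:390,::-1],None,fx=k,fy=k,interpolation=cv2.INTER_CUBIC)
def px(p): q=proj(d,s["tool_pos"]+Rm@(np.array(p)/1000))[0]; return tuple(int(v) for v in (q-[x0,y0])*k)
def box(a,b,c):
    import itertools
    P=list(itertools.product(*zip(a,b)))
    for i in P:
        for j in P:
            if sum(m!=n for m,n in zip(i,j))==1: cv2.line(im,px(i),px(j),c,1)
box((-19,-9.5,-66),(19,9.5,0),(0,0,255)); box((-95,-37.5,-110),(95,37.5,-66),(0,255,0))
cv2.imwrite("pics/g.png",im)
print(-d["world_to_cam"][:3,:3].T@d["world_to_cam"][:3,3])
E
```

```text
[0.49924679 0.07750853 0.16525528] [ 0.01236596  0.50243567  1.37613784 -0.01434166  1.52385059 -1.6262646 ] 0.00042638678965724807
[ 1.02007687 -0.63025318  0.66804022]
```

View pics/g.png

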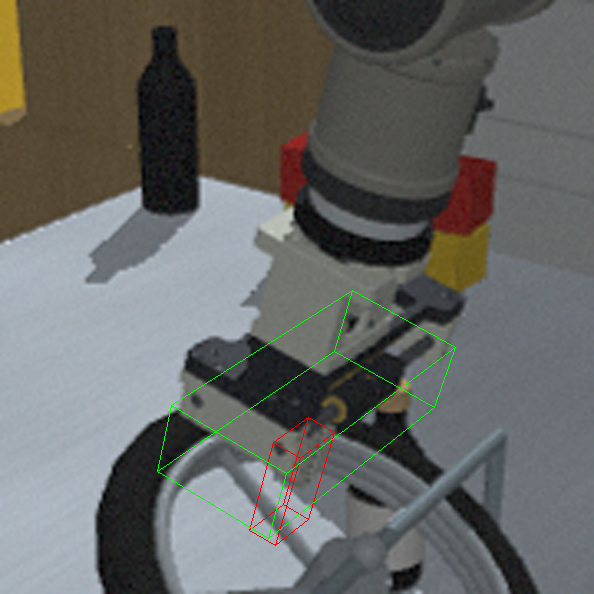

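```bash
python3 - <<'E'
from h import *
rows([(63,27,10),(63,27,35),(63,27,51)])
E
```

```text
t 6.85 F [-0.33  0.14 -0.26] rot [ 0.003 -0.     0.014]
now u,y,d mm [ 61.  -28.9  15.8]
(63, 27, 10) [-1.865, -0.068, -0.21]
(63, 27, 35) [-1.865, -0.069, 0.623]
(63, 27, 51) [-1.865, -0.069, 1.156]
```

Emit:
drive_tool:
  moves:
    - [[-0.6,0,-0.1],[0,0,0]]
    - [[-1.2,0,-0.1],[0,0,0]]
    - [[-1.8,-0.05,0],[0,0,0]]
    - [[-1.87,-0.07,0.2],[0,0,0]]
    - [[-1.87,-0.07,0.4],[0,0,0]]
    - [[-1.87,-0.07,0.6],[0,0,0]]
    - [[-1.87,-0.07,0.8],[0,0,0]]
    - [[-1.87,-0.07,0.95],[0,0,0]]
    - [[-1.87,-0.07,1.1],[0,0,0]]
    - [[-1.87,-0.07,1.15],[0,0,0]]

```text
t: 8.1
tool_pos: [0.4921, 0.0209, 0.1321]
tcp_rot: [-2.011, -2.158, 0.283]
contact_force: [0.3, -0.7, -0.2]
grip_width: 0.0003
```

```bash
python3 - <<'E'
from h import *
d=eyes.read_camera("scene"); overlay(d,HUB,YAW,np.radians(169.6),"pics/h_sc.png",(200,110,420,330))
rows([(63,20,51),(64,10,51),(66,0,51)])
E
```

```text
t 8.15 F [-0.    0.18 -0.37] rot [ 0.001 -0.     0.014]
now u,y,d mm [63.1 27.1 51.1]
(63, 20, 51) [0.237, 0.004, -0.004]
(64, 10, 51) [0.57, -0.028, -0.013]
(66, 0, 51) [0.904, -0.091, -0.03]
```

View pics/h_sc.png

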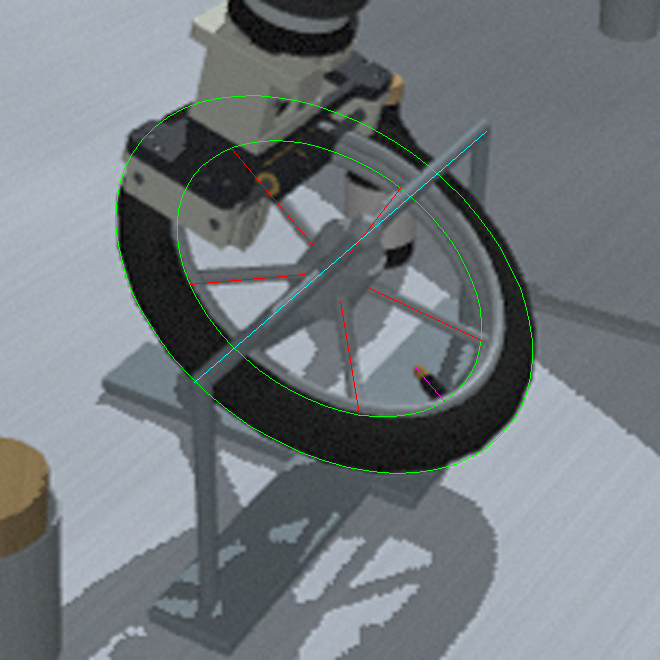

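```bash
cat >> h.py <<'E'
def gbox(fn,off=0,fl=66,cr=(190,60,360,220),k=4):
    import itertools
    d=eyes.read_camera("scene"); s=read_state()
    Rm=R.from_rotvec(s["tcp_rot"]).as_matrix()
    x0,y0,x1,y1=cr
    im=cv2.resize(d["frame"][y0:y1,x0:x1,::-1],None,fx=k,fy=k,interpolation=cv2.INTER_CUBIC)
    def px(p): q=proj(d,s["tool_pos"]+Rm@((np.array(p)-[0,0,off])/1000))[0]; return tuple(int(v) for v in (q-[x0,y0])*k)
    def box(a,b,c):
        P=list(itertools.product(*zip(a,b)))
        for i in P:
            for j in P:
                if sum(m!=n for m,n in zip(i,j))==1: cv2.line(im,px(i),px(j),c,1)
    box((-19,-9.5,-fl),(19,9.5,0),(0,0,255)); box((-95,-37.5,-fl-40),(95,37.5,-fl),(0,255,0))
    cv2.imwrite(fn,im)
E
python3 - <<'E'
from h import *
gbox("pics/i.png",35)
E
```

```text
(no output)
```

View pics/i.png

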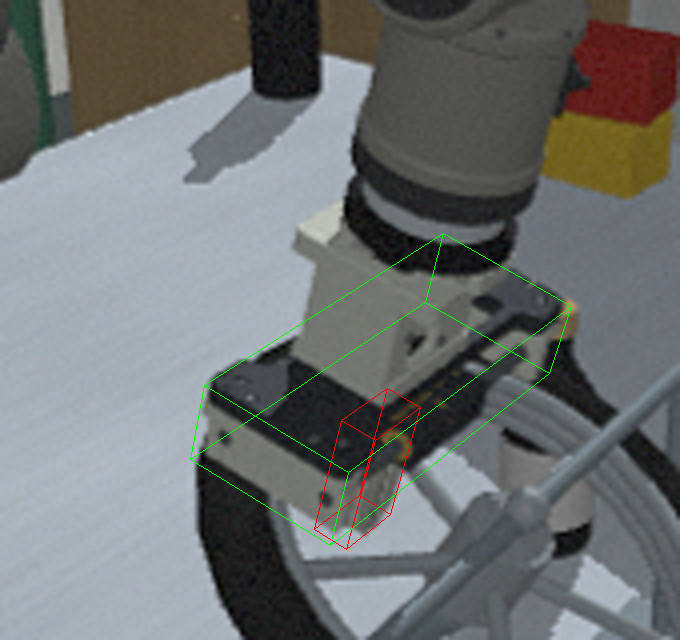

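Emit:
drive_tool:
  moves:
    - [[0.15,0,0.1],[0,0,0]]
    - [[0.3,0,0.1],[0,0,0]]
    - [[0.45,-0.05,0.1],[0,0,0]]
    - [[0.6,-0.05,0.1],[0,0,0]]
    - [[0.7,-0.05,0.1],[0,0,0]]
    - [[0.8,-0.05,0.1],[0,0,0]]
    - [[0.9,-0.07,0.1],[0,0,0]]
    - [[1,-0.07,0.1],[0,0,0]]
    - [[1.1,-0.07,0.1],[0,0,0]]
    - [[1.2,-0.07,0.1],[0,0,0]]

```text
t: 9.45
tool_pos: [0.4868, 0.0567, 0.13]
tcp_rot: [-2.011, -2.158, 0.283]
contact_force: [0.1, -3.2, -0.9]
grip_width: 0.0005
```

```bash
python3 - <<'E'
from h import *
gbox("pics/j.png",38,cr=(190,100,390,280))
rows([(66,-16,54),(63,-26,54),(59,-36,54),(54,-44,54),(48,-51,54),(41,-57,54),(34,-62,54),(27,-67,54),(19,-70,54),(12,-72,54)])
E
```

```text
t 9.5 F [ 0.89 -1.67  0.04] rot [ 0.    -0.003  0.015]
now u,y,d mm [65.5 -9.5 54.6]
(66, -16, 54) [0.215, -0.017, -0.025]
(63, -26, 54) [0.549, 0.08, 0.001]
(59, -36, 54) [0.881, 0.21, 0.036]
(54, -44, 54) [1.148, 0.372, 0.079]
(48, -51, 54) [1.38, 0.566, 0.131]
(41, -57, 54) [1.58, 0.792, 0.192]
(34, -62, 54) [1.746, 1.017, 0.252]
(27, -67, 54) [1.912, 1.243, 0.313]
(19, -70, 54) [2.011, 1.501, 0.382]
(12, -72, 54) [2.077, 1.727, 0.442]
```

View pics/j.png

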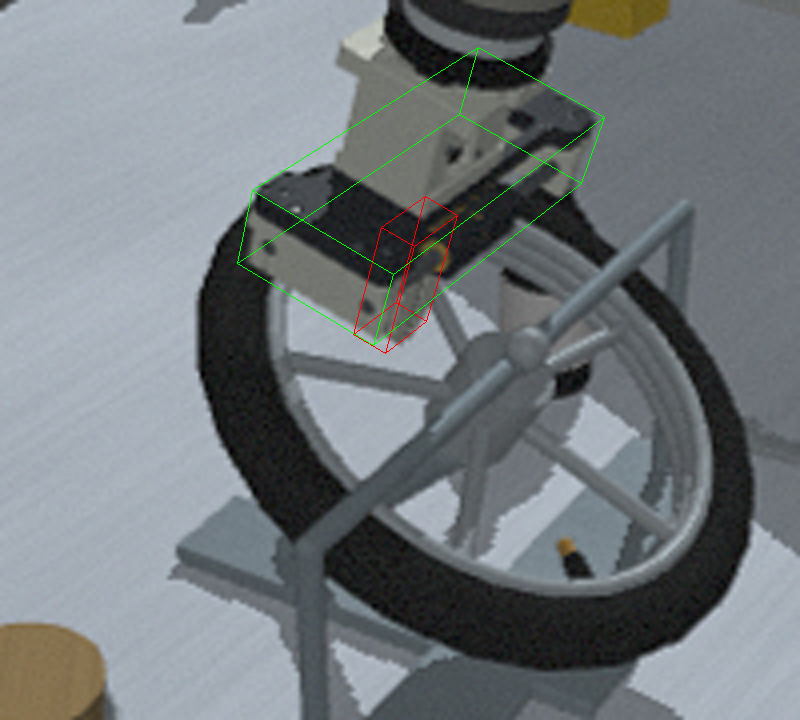

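Emit:
drive_tool:
  moves:
    - [[0.2,0,0],[0,0,0]]
    - [[0.4,0.04,0],[0,0,0]]
    - [[0.6,0.1,0],[0,0,0]]
    - [[0.8,0.18,0.02],[0,0,0]]
    - [[1,0.28,0.05],[0,0,0]]
    - [[1.2,0.42,0.09],[0,0,0]]
    - [[1.38,0.57,0.13],[0,0,0]]
    - [[1.53,0.73,0.17],[0,0,0]]
    - [[1.66,0.9,0.22],[0,0,0]]
    - [[1.78,1.06,0.27],[0,0,0]]

```text
t: 10.75
tool_pos: [0.5117, 0.1129, 0.1138]
tcp_rot: [-2.01, -2.157, 0.283]
contact_force: [-2.1, -2.7, -0.4]
grip_width: 0.0007
```

```bash
python3 - <<'E'
from h import *
gbox("pics/k.png",38,cr=(190,100,390,280))
rows([(27,-67,54),(19,-70,54),(12,-72,54)])
E
```

```text
t 10.8 F [-0.1  -0.11  0.08] rot [ 0.002 -0.007  0.017]
now u,y,d mm [ 31.9 -63.9  54.4]
(27, -67, 54) [0.104, 0.157, 0.029]
(19, -70, 54) [0.204, 0.415, 0.098]
(12, -72, 54) [0.27, 0.64, 0.158]
```

View pics/k.png

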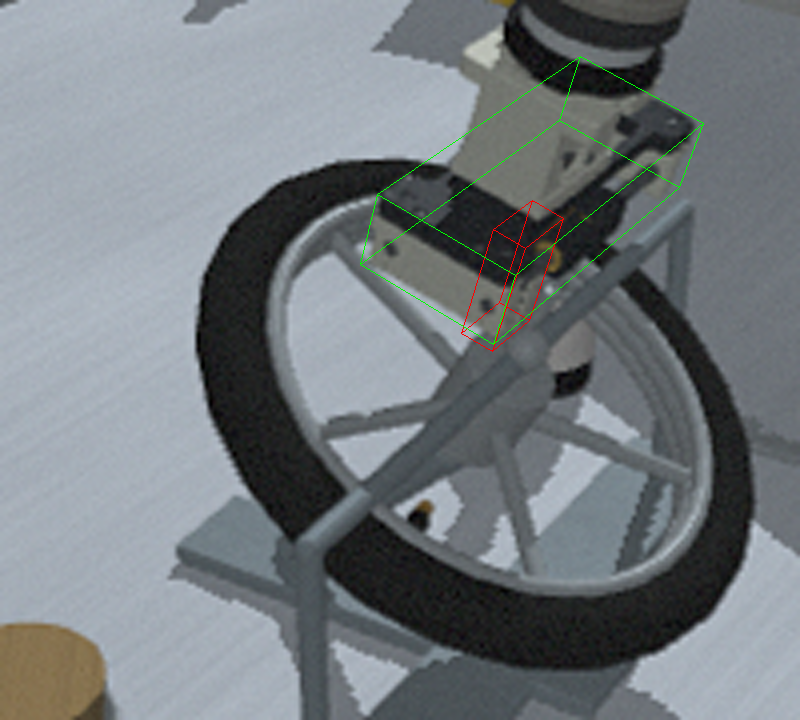

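Emit:
drive_tool:
  moves:
    - [[0.05,0.08,0],[0,0,0]]
    - [[0.1,0.16,0.03],[0,0,0]]
    - [[0.14,0.25,0.05],[0,0,0]]
    - [[0.18,0.34,0.08],[0,0,0]]
    - [[0.21,0.43,0.1],[0,0,0]]
    - [[0.24,0.52,0.12],[0,0,0]]
    - [[0.27,0.6,0.14],[0,0,0]]
    - [[0.28,0.66,0.16],[0,0,0]]
    - [[0.28,0.66,0.16],[0,0,0]]
    - [[0.28,0.6,0.14],[0,0,0]]

```text
t: 12.05
tool_pos: [0.5283, 0.1233, 0.1047]
tcp_rot: [-2.01, -2.158, 0.28]
contact_force: [0.4, -0.6, -0.7]
grip_width: 0.0006
```

```bash
python3 - <<'E'
from h import *
d=eyes.read_camera("scene"); 
for r in spotter.tip_of("scene","valve_tip")[:3]:
    p=np.array(r["location"])-HUB; print(r["score"],(p@U).round(3),(p@Y).round(3),(p@N).round(3),np.degrees(np.arctan2(p@Y,p@U)))
overlay(d,HUB,YAW,np.radians(88),"pics/l_sc.png",(200,110,420,330))
rows([(30,-62,54),(30,-62,-20),(60,15,-20)])
E
```

```text
t 12.15 F [-0.7  -0.36  0.08] rot [ 0.009 -0.009  0.018]
now u,y,d mm [ 12.9 -72.6  53.3]
(30, -62, 54) [-0.351, -0.55, -0.126]
(30, -62, -20) [-0.347, -0.546, -2.592]
(60, 15, -20) [-2.91, -1.52, -2.857]
```

View pics/l_sc.png

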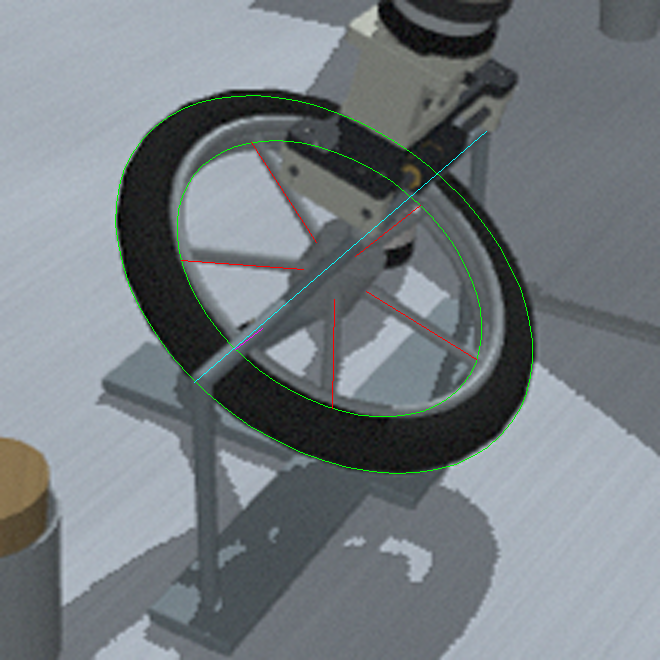

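Emit:
drive_tool:
  moves:
    - [[-0.2,-0.4,-0.1],[0,0,0]]
    - [[-0.25,-0.5,-0.8],[0,0,0]]
    - [[-0.3,-0.6,-1.7],[0,0,0]]
    - [[-0.35,-0.8,-2.6],[0,0,0]]
    - [[-1.2,-1.1,-2.7],[0,0,0]]
    - [[-2.1,-1.3,-2.8],[0,0,0]]
    - [[-2.85,-1.55,-2.86],[0,0,0]]
    - [[-2.85,-1.55,-2.4],[0,0,0]]
    - [[-2.85,-1.55,-1.9],[0,0,0]]
    - [[-2.85,-1.55,-1.5],[0,0,0]]

```text
t: 13.4
tool_pos: [0.5, 0.0361, 0.1591]
tcp_rot: [-2.009, -2.158, 0.28]
contact_force: [0.2, -0.6, 1.1]
grip_width: 0.0002
```

```bash
python3 - <<'E'
from h import *
d=eyes.read_camera("scene"); overlay(d,HUB,YAW,np.radians(84),"pics/m_sc.png",(200,110,420,330))
rows([(62,14,54),(62,8,54)])
E
```

```text
t 13.45 F [-0.43 -0.33 -0.86] rot [-0.011 -0.013  0.022]
now u,y,d mm [62.  12.4 23.9]
(62, 14, 54) [-0.057, 0.001, 1.002]
(62, 8, 54) [0.143, 0.002, 1.002]
```

View pics/m_sc.png

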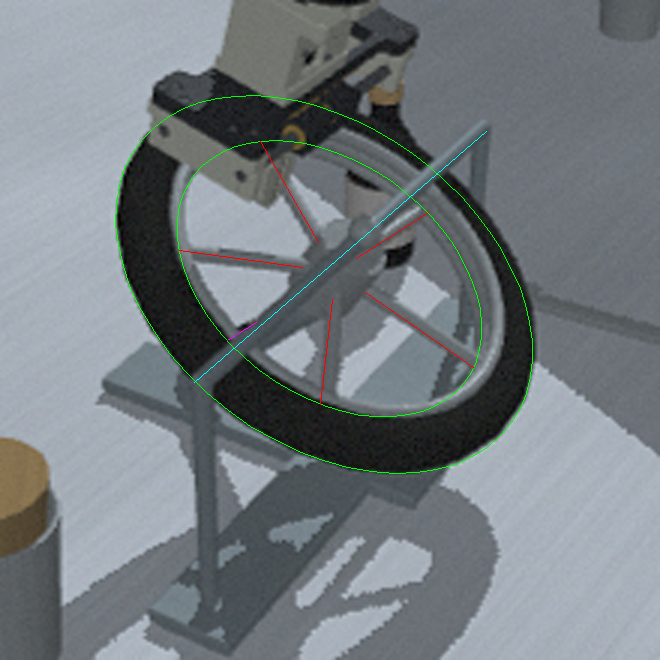

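Emit:
drive_tool:
  moves:
    - [[-0.05,0,0.25],[0,0,0]]
    - [[-0.05,0,0.5],[0,0,0]]
    - [[-0.05,0,0.75],[0,0,0]]
    - [[-0.05,0,1],[0,0,0]]
    - [[0.15,0,1],[0,0,0]]
    - [[0.35,0,1],[0,0,0]]
    - [[0.5,0,1],[0,0,0]]
    - [[0.65,0,1],[0,0,0]]
    - [[0.8,0,1],[0,0,0]]
    - [[0.95,0,1],[0,0,0]]

```text
t: 14.7
tool_pos: [0.4892, 0.0642, 0.129]
tcp_rot: [-2.008, -2.156, 0.283]
contact_force: [-0.1, -4.2, -0.6]
grip_width: 0.0008
```

```bash
python3 - <<'E'
from h import *
rows([(63,-26,54),(59,-36,54),(54,-44,54),(48,-51,54),(41,-57,54),(34,-62,54),(27,-67,54),(19,-70,54),(12,-72,54)])
E
```

```text
t 14.7 F [-0.13 -4.16 -0.64] rot [-0.012 -0.012  0.021]
now u,y,d mm [ 62.2 -16.4  53.9]
(63, -26, 54) [0.321, -0.024, -0.004]
(59, -36, 54) [0.654, 0.106, 0.031]
(54, -44, 54) [0.92, 0.269, 0.074]
(48, -51, 54) [1.153, 0.463, 0.126]
(41, -57, 54) [1.352, 0.689, 0.186]
(34, -62, 54) [1.517, 0.915, 0.247]
(27, -67, 54) [1.683, 1.141, 0.307]
(19, -70, 54) [1.782, 1.399, 0.376]
(12, -72, 54) [1.848, 1.625, 0.436]
```

Emit:
drive_tool:
  moves:
    - [[0.2,0,0],[0,0,0]]
    - [[0.4,0.03,0],[0,0,0]]
    - [[0.6,0.09,0.02],[0,0,0]]
    - [[0.78,0.17,0.05],[0,0,0]]
    - [[0.95,0.29,0.08],[0,0,0]]
    - [[1.1,0.42,0.11],[0,0,0]]
    - [[1.24,0.56,0.15],[0,0,0]]
    - [[1.37,0.72,0.19],[0,0,0]]
    - [[1.5,0.89,0.24],[0,0,0]]
    - [[1.6,1.04,0.28],[0,0,0]]

```text
t: 15.95
tool_pos: [0.5139, 0.1145, 0.1127]
tcp_rot: [-2.007, -2.156, 0.283]
contact_force: [-0.9, -2.0, -0.3]
grip_width: 0.0001
```

```bash
python3 - <<'E'
from h import *
rows([(27,-67,54),(19,-70,54),(12,-72,54)])
E
```

```text
t 15.95 F [-0.91 -2.02 -0.27] rot [-0.013 -0.013  0.022]
now u,y,d mm [ 29.8 -64.8  54.1]
(27, -67, 54) [0.072, 0.091, 0.022]
(19, -70, 54) [0.17, 0.349, 0.091]
(12, -72, 54) [0.236, 0.575, 0.151]
```

Emit:
drive_tool:
  moves:
    - [[0.06,0.08,0],[0,0,0]]
    - [[0.1,0.17,0.04],[0,0,0]]
    - [[0.14,0.26,0.07],[0,0,0]]
    - [[0.18,0.35,0.09],[0,0,0]]
    - [[0.2,0.44,0.11],[0,0,0]]
    - [[0.23,0.53,0.14],[0,0,0]]
    - [[0.24,0.58,0.15],[0,0,0]]
    - [[0.24,0.58,0.15],[0,0,0]]
    - [[0.1,0.3,0.08],[0,0,0]]
    - [[0.05,0.15,0],[0,0,0]]

```text
t: 17.2
tool_pos: [0.518, 0.1162, 0.112]
tcp_rot: [-2.008, -2.157, 0.282]
contact_force: [0.7, -0.3, 0.3]
grip_width: 0.0004
```

```bash
python3 - <<'E'
from h import *
d=eyes.read_camera("scene"); overlay(d,HUB,YAW,np.radians(13),"pics/n_sc.png",(200,110,420,330))
rows([(27,-67,54),(30,-62,-30),(60,-20,-40),(17,70,-40),(17,70,54)])
E
```

```text
t 17.25 F [ 0.03 -0.16  0.34] rot [-0.005 -0.014  0.021]
now u,y,d mm [ 25.7 -66.2  52. ]
(27, -67, 54) [0.028, -0.043, 0.055]
(30, -62, -30) [-0.131, -0.142, -2.772]
(60, -20, -40) [-1.526, -1.114, -3.366]
(17, 70, -40) [-4.532, 0.26, -3.004]
(17, 70, 54) [-4.54, 0.263, 0.13]
```

View pics/n_sc.png

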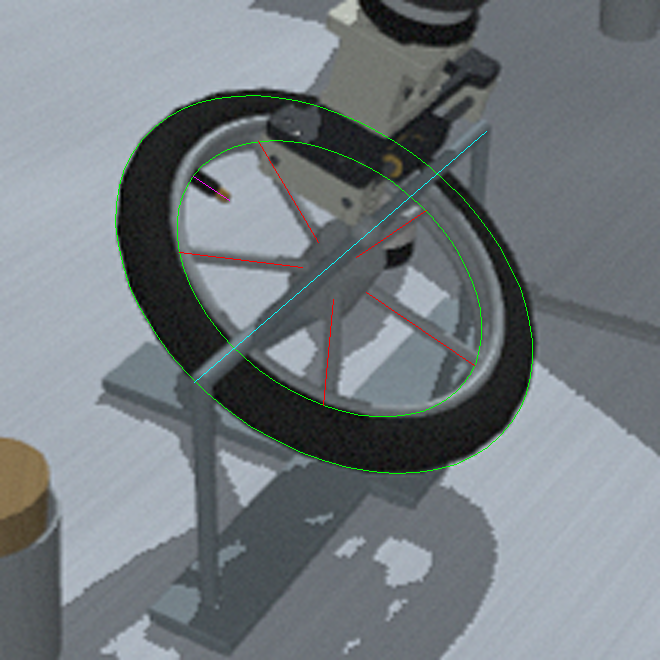

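Emit:
drive_tool:
  moves:
    - [[-0.05,-0.1,-0.8],[0,0,0]]
    - [[-0.1,-0.15,-1.8],[0,0,0]]
    - [[-0.15,-0.3,-2.9],[0,0,0]]
    - [[-1.2,-0.4,-3],[0,0,0]]
    - [[-2.4,-0.2,-3],[0,0,0]]
    - [[-3.6,0,-3],[0,0,0]]
    - [[-4.54,0.17,-3],[0,0,0]]
    - [[-4.54,0.17,-2.5],[0,0,0]]
    - [[-4.54,0.17,-2],[0,0,0]]
    - [[-4.54,0.17,-1.6],[0,0,0]]

```text
t: 18.5
tool_pos: [0.5448, -0.0188, 0.1568]
tcp_rot: [-2.009, -2.157, 0.281]
contact_force: [-0.2, 0.2, 0.0]
grip_width: 0.0004
```

```bash
python3 - <<'E'
from h import *
d=eyes.read_camera("scene"); overlay(d,HUB,YAW,np.radians(13),"pics/o_sc.png",(200,110,420,330))
gbox("pics/o2.png",37)
rows([(20,71,25),(20,71,54)])
E
```

```text
t 18.6 F [-0.39  0.23 -0.15] rot [-0.016 -0.017  0.022]
now u,y,d mm [20.4 69.9  4.1]
(20, 71, 25) [-0.038, 0.014, 0.7]
(20, 71, 54) [-0.041, 0.017, 1.667]
```

View pics/o_sc.png

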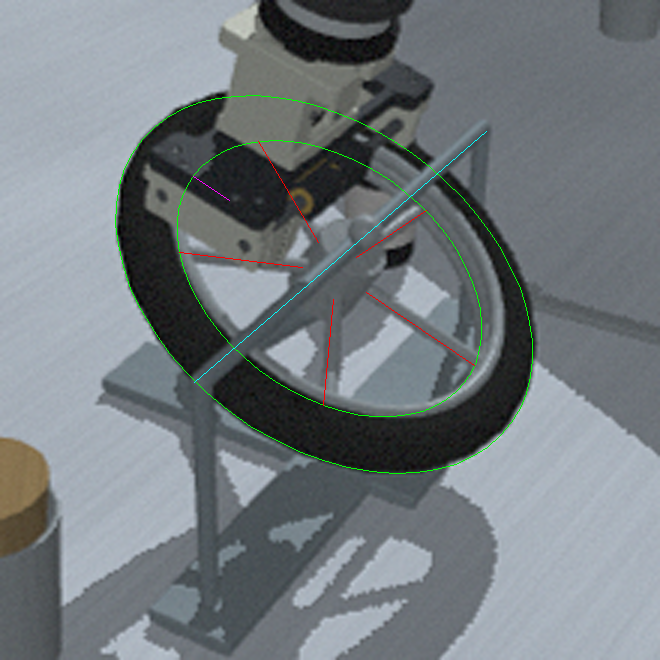

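View pics/o2.png

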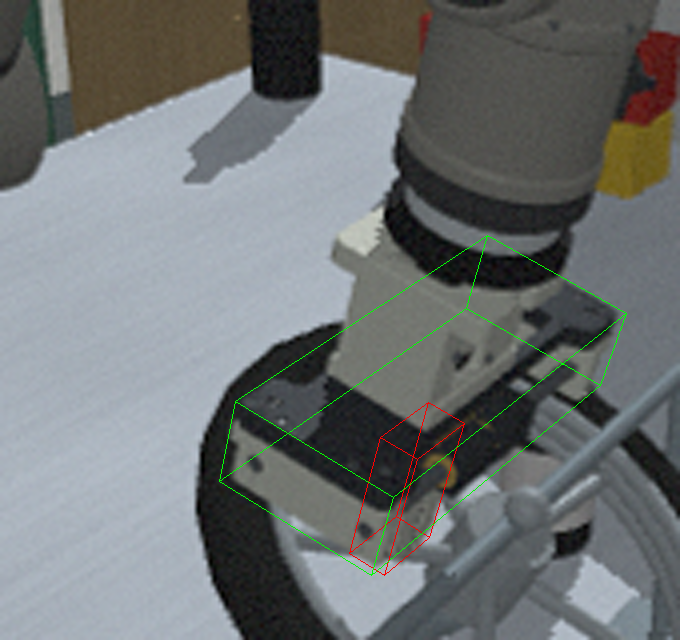

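Emit:
drive_tool:
  moves:
    - [[-0.04,0,0.2],[0,0,0]]
    - [[-0.04,0,0.4],[0,0,0]]
    - [[-0.04,0,0.6],[0,0,0]]
    - [[-0.04,0,0.75],[0,0,0]]
    - [[-0.04,0,0.9],[0,0,0]]
    - [[-0.04,0,1],[0,0,0]]
    - [[-0.04,0,1.1],[0,0,0]]
    - [[-0.04,0,1.2],[0,0,0]]
    - [[-0.04,0,1.2],[0,0,0]]
    - [[-0.04,0,1.2],[0,0,0]]

```text
t: 19.85
tool_pos: [0.5348, -0.0203, 0.1216]
tcp_rot: [-2.007, -2.156, 0.283]
contact_force: [-0.3, 0.1, -0.8]
grip_width: 0.0004
```

```bash
python3 - <<'E'
from h import *
d=eyes.read_camera("scene"); overlay(d,HUB,YAW,np.radians(13),"pics/p_sc.png",(200,110,420,330))
rows([(20,71,54)])
E
```

```text
t 19.9 F [-0.3   0.45 -0.34] rot [-0.015 -0.016  0.022]
now u,y,d mm [20.4 71.  39.9]
(20, 71, 54) [-0.0, 0.014, 0.472]
```

View pics/p_sc.png

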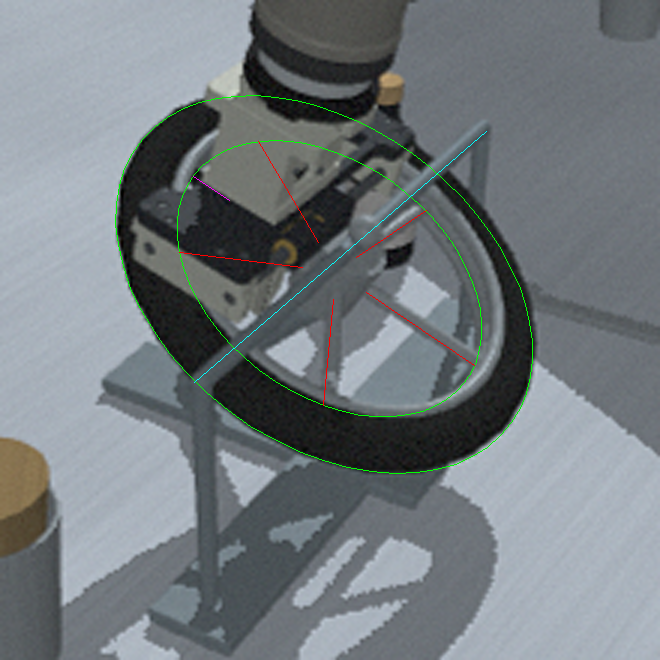

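```bash
python3 - <<'E'
from h import *
rows([(20,71,52),(24,66,53),(29,59,53),(31,56,53)])
E
```

```text
t 19.9 F [-0.3   0.45 -0.34] rot [-0.015 -0.016  0.022]
now u,y,d mm [20.4 71.  39.9]
(20, 71, 52) [0.0, 0.014, 0.405]
(24, 66, 53) [0.167, -0.114, 0.405]
(29, 59, 53) [0.401, -0.274, 0.363]
(31, 56, 53) [0.502, -0.338, 0.346]
```

Emit:
drive_tool:
  moves:
    - [[0,0,0.2],[0,0,0]]
    - [[0,0,0.4],[0,0,0]]
    - [[0,0,0.4],[0,0,0]]
    - [[0.06,-0.04,0.4],[0,0,0]]
    - [[0.12,-0.08,0.4],[0,0,0]]
    - [[0.18,-0.12,0.4],[0,0,0]]
    - [[0.24,-0.16,0.4],[0,0,0]]
    - [[0.32,-0.22,0.38],[0,0,0]]
    - [[0.4,-0.27,0.36],[0,0,0]]
    - [[0.4,-0.27,0.36],[0,0,0]]

```text
t: 21.15
tool_pos: [0.5231, -0.0085, 0.1135]
tcp_rot: [-2.006, -2.155, 0.282]
contact_force: [0.2, -1.3, 0.3]
grip_width: 0.0005
```

```bash
python3 - <<'E'
from h import *
d=eyes.read_camera("scene"); overlay(d,HUB,YAW,np.radians(3),"pics/q_sc.png",(200,110,420,330))
rows([(31,56,53),(32,54,53)])
E
```

```text
t 21.2 F [ 0.73 -0.72  0.68] rot [-0.017 -0.02   0.024]
now u,y,d mm [29.1 58.5 53. ]
(31, 56, 53) [0.084, -0.062, -0.015]
(32, 54, 53) [0.151, -0.094, -0.024]
```

View pics/q_sc.png

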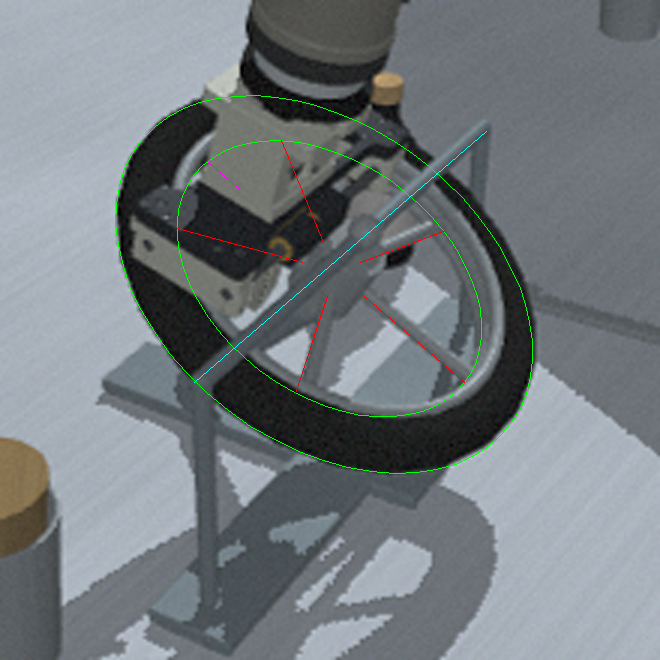

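Emit:
drive_tool:
  moves:
    - [[0.03,-0.02,0],[0,0,0]]
    - [[0.06,-0.04,-0.01],[0,0,0]]
    - [[0.09,-0.06,-0.02],[0,0,0]]
    - [[0.12,-0.08,-0.02],[0,0,0]]
    - [[0.12,-0.08,-0.02],[0,0,0]]
    - [[0.06,-0.05,-0.02],[0,0,0]]
    - [[-0.05,0.02,-0.02],[0,0,0]]
    - [[-0.15,0.1,-0.02],[0,0,0]]
    - [[-0.15,0.1,-0.8],[0,0,0]]
    - [[-0.15,0.1,-1.8],[0,0,0]]

```text
t: 22.45
tool_pos: [0.5402, -0.012, 0.1647]
tcp_rot: [-2.005, -2.154, 0.284]
contact_force: [-0.2, 0.4, -0.1]
grip_width: -0.0001
```

```bash
python3 - <<'E'
from h import *
rows([(20,65,-80),(250,65,-110)])
E
```

```text
t 22.45 F [-0.17  0.42 -0.11] rot [-0.028 -0.025  0.023]
now u,y,d mm [26.1 63.2 -1.7]
(20, 65, -80) [-0.051, 0.182, -2.56]
(250, 65, -110) [-0.008, -7.238, -5.507]
```

Emit:
drive_tool:
  moves:
    - [[0,0,-1.3],[0,0,0]]
    - [[0,0,-2.6],[0,0,0]]
    - [[0,0,-3.9],[0,0,0]]
    - [[0,-0.5,-5.2],[0,0,0]]
    - [[1,-1.2,-5.8],[0,0,0]]
    - [[2.2,-1.9,-6],[0,0,0]]
    - [[3.6,-2.6,-6],[0,0,0]]
    - [[5,-3.3,-6],[0,0,0]]
    - [[6.4,-4,-6],[0,0,0]]
    - [[7.8,-4.7,-6],[0,0,0]]

```text
t: 23.7
tool_pos: [0.4346, 0.2152, 0.3768]
tcp_rot: [-2.005, -2.153, 0.284]
contact_force: [0.4, 1.0, -0.3]
grip_width: 0.0005
```

```bash
python3 - <<'E'
from h import *
d,ds=theta()
overlay(ds,HUB,YAW,0,"pics/r_sc.png",(200,110,420,330))
overlay(d,HUB,YAW,0,"pics/r_top.png",(170,150,400,340))
print(read_state()["tool_pos"])
E
```

```text
valve mask 0.62 38 r 0.093 th 0.4
top tip 0.41 u,y,n 83.0 0.0 1.0 th 0.0
scene tip 0.51 u,y,n 83.0 2.0 1.0 th 1.1
[0.43567217 0.21368747 0.37649097]
```

View pics/r_sc.png

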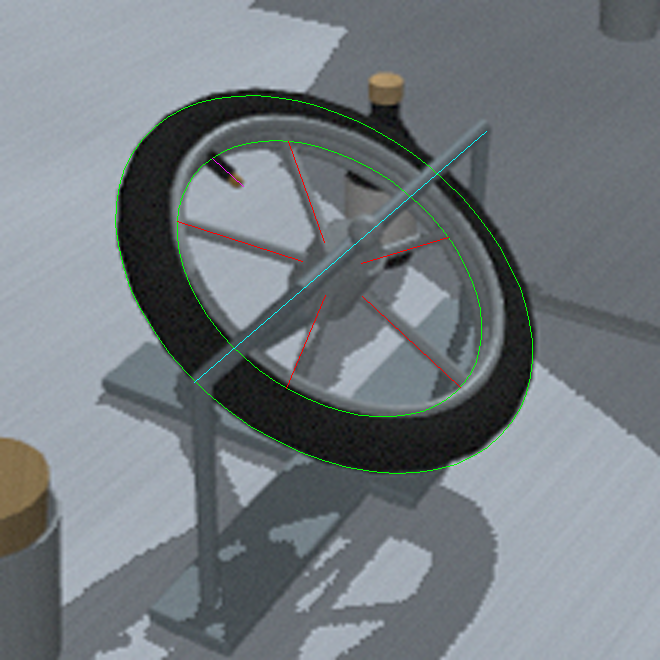

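View pics/r_top.png

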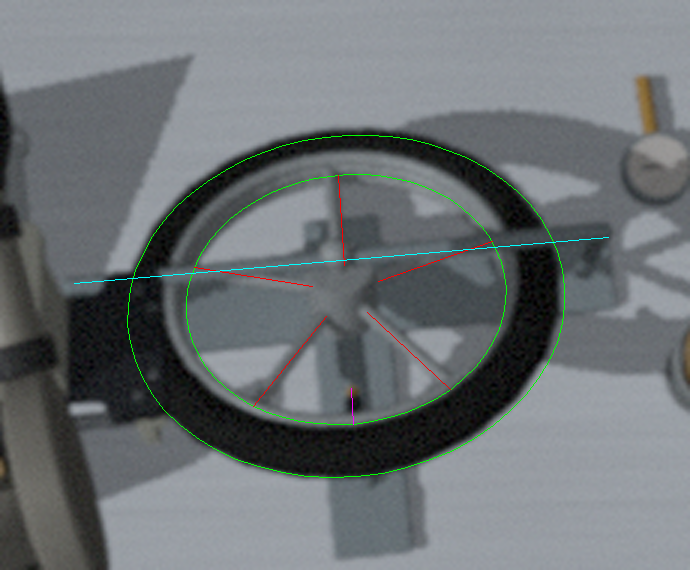

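Emit:
drive_tool:
  moves:
    - [[0,0,0],[0,0,0]]
    - [[0,0,0],[0,0,0]]
    - [[0,0,0],[0,0,0]]
    - [[0,0,0],[0,0,0]]
    - [[0,0,0],[0,0,0]]
    - [[0,0,0],[0,0,0]]
    - [[0,0,0],[0,0,0]]
    - [[0,0,0],[0,0,0]]
    - [[0,0,0],[0,0,0]]
    - [[0,0,0],[0,0,0]]

```text
t: 25.2
tool_pos: [0.4357, 0.2137, 0.3765]
tcp_rot: [-2.005, -2.154, 0.284]
contact_force: [-0.0, -0.5, 0.1]
grip_width: -0.0
```

```bash
python3 - <<'E'
from h import *
from station import sign_off
theta()
for n in("cup","sauce","spanner","gauge"): print(n,[np.round(r["location"],3) for r in spotter.tip_of("scene",n)[:1]])
print(read_state()["contact_force"]); print(sign_off())
E
```

```text
top tip 0.48 u,y,n 84.0 -1.0 3.0 th -0.7
top tip 0.33 u,y,n -1.0 -1.0 -3.0 th -150.7
scene tip 0.5 u,y,n 82.0 2.0 -0.0 th 1.4
cup [array([ 0.514, -0.22 , -0.001])]
sauce [array([0.44 , 0.294, 0.003])]
spanner [array([0.641, 0.312, 0.   ])]
gauge []
[0.73143858 0.9880166  0.07894242]
the job is handed in; nothing more can be done
None
```

I turned the wheel from about 170° to about 0° with three spoke pushes, so the valve stem is at the top. Then I lifted the hand clear and handed the job in at about 25 s.

- **Final position:** the two cameras put the valve tip within about 2 mm sideways of straight up-slope, between −0.7° and +1.4°. Looks more than a second apart showed no movement beyond detector noise.
- **Forces:** the readings I saw during the pushes were about 4 N at most. These are readings at the end of each call, so a brief higher peak in between would not show.
- **Bystanders:** the cup, bottle and spanner were found within about 4 mm of where they started. The last gauge check returned nothing from the scene camera. In the last top picture it still lay where it began, and the hand never came near it.
- **Disagreement:** in the pictures, the gripper sits about 35–38 mm further back along the tool axis than the reported TCP. My first sweep therefore passed above the spokes without touching them. I allowed for the offset in every push after that.

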